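Put the medium bottle back in its well of the bedside organiser

ROBOT

A 7-joint arm with a two-finger parallel gripper is mounted at the origin on the work surface. World frame = base frame: x ahead of the robot, y to its left, z up, the work surface at z = 0. Lengths are in m, angles in rad, forces in N, time in s.
With the tool pointing down it reaches from about 0.35 to 0.775 m from the base axis. Payload 3.1 kg.
Tool frame: the origin (TCP) lies at the very end of the fingers, on their centre line; the grasp point (between the pads) lies 19 mm behind it (arm.grip_point_offset is the distance from the TCP to the grasp point, in m); z points along the fingers, x is the direction in which the jaws open and shut, and the axes are right-handed (so a half turn about z gives the same grasp; the last joint's range is limited). The gripper opens to 85 mm and grips with 20 to 120 N. Pads are 22 mm wide; open, the fingers measure 114 mm over their backs; the gripper's body (76 mm by 85 mm) begins 54 mm behind the grasp point. The pads swing forward as they close: fully open they stand 13 mm farther back than shut.
Start: joints at [1.059, 0.311, 0.014, 1.512, -0.004, 1.319, -0.027], TCP at [0.249, -0.49, 0.231] pointing down, gripper open.
Joint ranges: [-2.7, 2.7], [-0.3, 1.91], [-1.27, 1.3], [0.12, 2.57], [-1.44, 4.58], [0.2, 2.03], [-3.05, 3.05]. Speed limits (rad/s): [2.79, 2.79, 3.14, 3.14, 3.14, 3.14, 3.14].

INTERFACE

Orientations are given as a rotation vector (axis times angle).
In Python, from plant import arm, optics gives the robot as it stands. The module is installed in compiled form; this text tells all that it offers.
- The arm moves only by the tool move_arm, never from a script. Its argument "commands" is a list of rows, each a list of 5 numbers: the gripper command: -1 is fully open, 1 is shut, values between are in proportion, then the shift along the tool's x, y, z in units of 0.5 m (1.0 is 0.5 m), then the turn about the tool's z in units of 1.5 rad (1.0 is 1.5 rad). A call has 1 to 12 rows; each row is the pose to reach, as a shift and turn from the pose measured when the call began, along the tool's axes at that moment; what a row does not reach only later rows make up. A row lasts 1/8 s, in which the tool goes at most 62.5 mm and 10.7 degrees, less where a joint would pass 70% of its speed; a pose out of reach is approached as far as the arm can. A call with a number of a shift or a turn outside -1 to 1 is refused whole. A call with a gripper value outside its range is refused whole. The fingers move at their own pace and stop on an object; the grip force is fixed at half the most. Time passes only in rows, so rows that repeat a pose let the fingers close. It gives the time, the measured TCP pose, the force and the opening at its end, in the units of the state.
- arm.get_state(): the state, without advancing time (a new reading comes with each control period).
- optics.snapshot(name): name is "scene" or "top"; returns (picture, depth): 420x560x3 uint8, red, green, blue; 420x560 float32, m along the optical axis (not along the pixel's ray), 0 where there is no reading.
- optics.camera_params(name): a dict with "fx", "fy", "cx", "cy" (pixels), "dist_coeffs" ([k1, k2, p1, p2, k3] as OpenCV has them; the pictures are not rectified), "origin" and "rotation" of the camera in the world. Camera axes: x right, y up, looking along -z (the intrinsics and any distortion apply to the point x, -y, -z); pixel columns grow to the right and rows downward; lengths in m; the calibration is good to about 2 mm. A picture is of the moment at which its call begins. camera_params takes no time and is no camera call.
- arm.hand_in(): hands the job in, once; it reports no verdict.
The state is a dict: "clock": time; "qpos": joint angles; "qd": joint speeds; "effort": joint torques, N m; "ee_pos": TCP position; "ee_rot": TCP orientation; "ft_force": force on the tool from outside, world axes, zero at the start; "ft_torque": the same for the moment, N m; "opening": opening from 0.0 (shut) to 1.0 (fully open).
Only numpy, scipy, OpenCV 4.12 (cv2) and the standard library are available. Lean on these libraries where they do the work, as an engineer would, in place of code of your own. Each camera call takes 0.05 s, during which the arm holds its last target. There are 200 camera calls.

TASK

Three white bottles stand on the nightstand. Take the medium one (neither the slim nor the wide one) and stand it, cap up, on the floor of the well in the acrylic organiser that matches its diameter: the smallest of the four round wells that it fits into. Leave the slim and the wide bottle standing where they are, and let go of the bottle.

Things in the scene. Friction and masses are not known exactly. Their poses are not given: they have to be found in the camera images.
- medium_center (a point): The medium bottle, to be put away: loose, upright, white plastic, 32 mm in diameter up to 80 mm high, then a 27 mm white cap; 110 mm high in all, about 60 g. The point is on its axis, half-way up (55 mm above its foot); z is up. Gripped across the body 55 to 70 mm above its foot, the fingers clear the organiser's top. Let go with its foot in the well's mouth it drops to the floor.
- organiser: Frosted clear acrylic organiser, fixed, 92 (x) by 242 (y) by 80 mm high, turned up to 25 degrees. Origin: centre of its underside, z up. In its flat top a row of four round wells along y at x = 0, graded: 26 mm diameter at y = +96 mm, 40 at +55, 56 at -1, 72 at -73. All are 32 mm deep (floor at z = 48 mm), mouths chamfered 3 mm; dark pads on the floors. The battery tray below stays shut.
- slim_center (a point): The slim bottle, a bystander to leave alone: same white plastic, 20 mm in diameter, 85 mm high, standing loose. The point is on its axis, half-way up; z is up along its axis.
- wide_center (a point): The wide bottle, a bystander to leave alone: same white plastic, 48 mm in diameter, 100 mm high, standing loose. The point is on its axis, half-way up; z is up along its axis.
Mind the look-alikes: they are no part of the job. What is shaped like the part that bears medium_center but orange or purple is not meant.

How it is judged:
By the outcome, as a careful person would: the job done as asked, in the order asked, and still so for the second after the job is handed in, with the robot touching nothing.
It also fails if it takes over 38 s, if anything falls off the work surface, if the arm or the gripper's body presses on something with over 40 N, if the wrist force passes 120 N, or if a joint passes its speed limit or range.

## Working session

There is one attempt and no reset: what is moved stays moved. The work goes in short steps, Python scripts to look and compute and a tool call to move; the robot and the scene stay as the last step left them, time stands still between calls to the robot, and variables do not carry over. Pictures are saved under pics/ and viewed, about 8 in all and at most 12, crops included, and the job is handed in when it is done.

Besides the shell and the picture viewer there is one more tool, called after "Request:" by a JSON object that holds its "op" and its "data". move_arm: Moves the arm, as the interface text tells. Shifts and turns lie within -1 to 1; 1 stands for 0.5 m of shift or 1.5 rad of turn. Its arguments: {"type":"object","properties":{"commands":{"type":"array"}},"required":["commands"]}

```bash
mkdir -p pics; cat > h.py <<'E'
import numpy as np, cv2
from plant import arm, optics
def snap(n):
    p,d=optics.snapshot(n); np.savez('last_%s.npz'%n,p=p,d=d); return p,d
def K(n):
    c=optics.camera_params(n)
    return np.array([[c['fx'],0,c['cx']],[0,c['fy'],c['cy']],[0,0,1.]]),np.array(c['dist_coeffs'],float),np.array(c['origin']),np.array(c['rotation'])
def rays(n,uv):
    k,d,o,R=K(n)
    q=cv2.undistortPoints(np.array(uv,float).reshape(-1,1,2),k,d).reshape(-1,2)
    return o,np.c_[q[:,0],-q[:,1],-np.ones(len(q))]@R.T
def onplane(n,uv,z):
    o,r=rays(n,uv); return o+r*((z-o[2])/r[:,2])[:,None]
def withdepth(n,uv,dep):
    o,r=rays(n,uv); return o+r*np.array(dep)[:,None]
def proj(n,P):
    k,d,o,R=K(n); c=(np.array(P,float).reshape(-1,3)-o)@R; c=c*[1,-1,-1]
    return cv2.projectPoints(c,np.zeros(3),np.zeros(3),k,d)[0].reshape(-1,2)
E
python3 - <<'E'
from h import *
s=arm.get_state(); print({k:np.round(s[k],3).tolist() for k in ('clock','ee_pos','ee_rot','ft_force','opening')}, arm.grip_point_offset)
for n in('scene','top'):
    p,d=snap(n); cv2.imwrite(f'pics/{n}0.png',p[:,:,::-1]); k,di,o,R=K(n); print(n,k[0,0],o,R.round(3).tolist(),di,(d==0).mean())
E
```

```text
{'clock': 0.0, 'ee_pos': [0.249, -0.49, 0.23], 'ee_rot': [-2.677, 1.643, 0.003], 'ft_force': [-0.439, -1.439, -0.114], 'opening': 1.001} 0.0187
scene 440.57006890012025 [ 1.06709448 -0.14788152  0.63362618] [0.684, 0.451, 1.11] [-0.14544916  0.          0.          0.          0.        ] 0.004162414965986395
top 478.2872450784399 [0.32651953 0.08979629 1.03891146] [0.178, -0.174, -1.52] [-0.04594598  0.          0.          0.          0.        ] 0.004124149659863945
```

View pics/scene0.png

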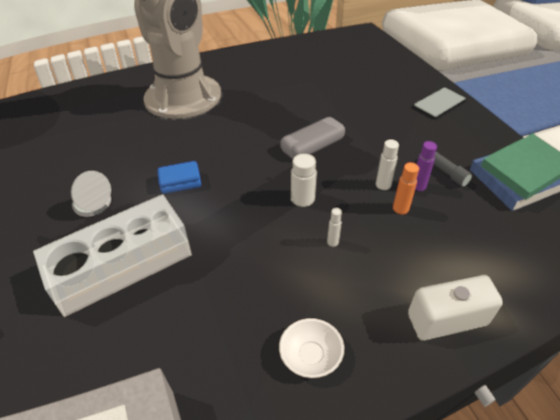

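View pics/top0.png

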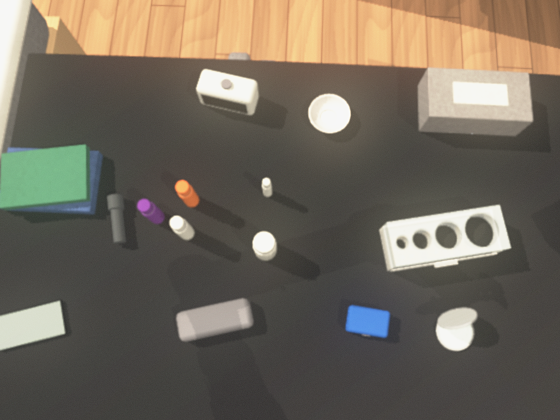

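The pictures show the medium bottle at scene (388,165) / top (182,228). The orange and purple look-alikes stand close to it, at top (187,193) and (150,211). The wide bottle is at top (265,245), the slim one at (267,187), and the organiser's wells lie at top (402,242), (420,239), (448,235) and (481,230).

```bash
sed -i "s/np.array(c\['rotation'\])/cv2.Rodrigues(np.array(c['rotation'],float))[0]/" h.py
cat > m.py <<'E'
from h import *
def cloud(n):
    f=np.load(f'last_{n}.npz'); p,d=f['p'],f['d']
    v,u=np.mgrid[:420,:560]; P=withdepth(n,np.c_[u.ravel(),v.ravel()],d.ravel()).reshape(420,560,3); P[d==0]=np.nan
    return p,P
def circfit(xy):
    A=np.c_[2*xy,np.ones(len(xy))]; s=np.linalg.lstsq(A,(xy**2).sum(1),rcond=None)[0]; return s[:2],np.sqrt(s[2]+s[:2]@s[:2])
E
python3 - <<'E'
from m import *
p,P=cloud('top'); pixs={'med':(182,226),'orange':(187,193),'purple':(150,211),'wide':(265,245),'slim':(267,187)}
for n in('top','scene'):
    p,P=cloud(n)
    if n=='scene': pixs={'med':(388,165),'orange':(405,190),'purple':(425,167),'wide':(303,180),'slim':(335,228)}
    hsv=cv2.cvtColor(p,cv2.COLOR_RGB2HSV)
    m=((P[:,:,2]>.012)&(P[:,:,2]<.2)).astype(np.uint8)
    for k,(u,v) in pixs.items():
        # same-coloured pixels above table near the seed
        w=np.zeros_like(m); w[v-35:v+36,u-28:u+29]=1
        c=np.abs(hsv[:,:,0].astype(int)-int(hsv[v,u,0]))<12 if k in('orange','purple') else (hsv[:,:,1]<90)
        l=cv2.connectedComponents(((m&w)>0).astype(np.uint8)*c.astype(np.uint8))[1]
        s=(l==l[v,u])&(l>0); Q=P[s]
        if len(Q)<10: print(n,k,'few',len(Q)); continue
        zt=np.percentile(Q[:,2],98); T=Q[Q[:,2]>zt-.006]
        o=K(n)[2]
        body=Q[(Q[:,2]>.025)&(Q[:,2]<.07)]
        print(n,k,len(Q),'ztop',zt.round(4),'topc',((T.max(0)+T.min(0))/2).round(4)[:2],'ext',np.ptp(T,0).round(3)[:2],'body',len(body),circfit(body[:,:2]) if len(body)>20 else '')
p,P=cloud('top')
# wells: dark blobs inside organiser
g=cv2.cvtColor(p,cv2.COLOR_RGB2GRAY); roi=np.zeros_like(g); roi[200:275,375:515]=1
m=((g<110)&(roi>0)).astype(np.uint8)
for c in cv2.findContours(m,cv2.RETR_LIST,cv2.CHAIN_APPROX_NONE)[0]:
    if 40<cv2.contourArea(c)<2500:
        q=onplane('top',c[:,0],.078); (x,y),r=cv2.minEnclosingCircle(q[:,:2].astype(np.float32)); f=circfit(q[:,:2])
        print('blob',c[:,0].mean(0).round(1),cv2.contourArea(c),'fit',f[0].round(4),f[1].round(4))
z=P[:,:,2][200:275,375:515]; print('org z',np.nanpercentile(z,[5,50,80,90,97]).round(4))
cv2.imwrite('pics/org.png',cv2.resize(p[195:280,370:520,::-1],None,fx=5,fy=5,interpolation=cv2.INTER_CUBIC))
t=((P[:,:,2]>.07)&(P[:,:,2]<.09)&(roi>0)).astype(np.uint8)
c=max(cv2.findContours(t,0,cv2.CHAIN_APPROX_NONE)[0],key=cv2.contourArea); q=onplane('top',c[:,0],.08)[:,:2]
b=cv2.minAreaRect((q*1000).astype(np.float32)); print('rect mm',b)
E
```

```text
top med 351 ztop 0.113 topc [0.5179 0.312 ] ext [0.025 0.025] body 82 (array([0.51841489, 0.31301354]), np.float64(0.015812683233070498))
top orange 364 ztop 0.1134 topc [0.5926 0.3088] ext [0.026 0.027] body 99 (array([0.59285255, 0.30850376]), np.float64(0.015428921021305534))
top purple 390 ztop 0.1136 topc [0.5511 0.3808] ext [0.027 0.026] body 107 (array([0.55098453, 0.38073322]), np.float64(0.015600873885773742))
top wide 512 ztop 0.1037 topc [0.4891 0.1376] ext [0.041 0.04 ] body 68 (array([0.48871417, 0.13709032]), np.float64(0.02368519610618087))
top slim 132 ztop 0.0883 topc [0.6177 0.1399] ext [0.015 0.015] body 62 (array([0.6176806 , 0.13964312]), np.float64(0.008767567668967802))
scene med 635 ztop 0.1101 topc [0.518 0.31 ] ext [0.027 0.028] body 251 (array([0.51931671, 0.31059443]), np.float64(0.013955984596648784))
scene orange 744 ztop 0.1103 topc [0.5937 0.3063] ext [0.027 0.027] body 294 (array([0.57237156, 0.32596766]), np.float64(0.04021522539737937))
scene purple 579 ztop 0.1104 topc [0.5506 0.3806] ext [0.027 0.025] body 209 (array([0.51683366, 0.40210136]), np.float64(0.05349673145872791))
scene wide 1358 ztop 0.1008 topc [0.4881 0.1348] ext [0.042 0.041] body 560 (array([0.43783941, 0.15750501]), np.float64(0.07412955797064853))
scene slim 343 ztop 0.0857 topc [0.6177 0.1378] ext [0.016 0.016] body 196 (array([0.61837828, 0.13769395]), np.float64(0.008238376318617473))
blob [419.7 240. ] 118.5 fit [ 0.5083 -0.1813] 0.0129
blob [445.7 236.2] 300.5 fit [ 0.5192 -0.2354] 0.0205
blob [478.7 230.8] 554.5 fit [ 0.5331 -0.3045] 0.028
org z [-0.0018  0.0478  0.0798  0.0812  0.0826]
rect mm ((521.497802734375, -239.06007385253906), (94.10443878173828, 245.2679443359375), 11.38519287109375)
```

View pics/org.png

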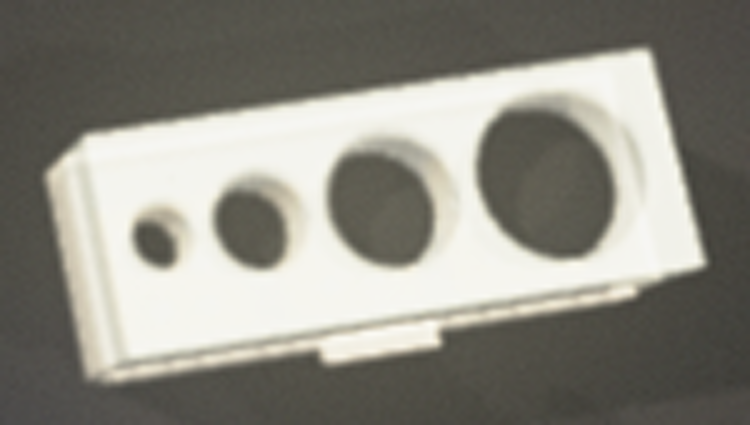

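The crop shows all four mouths; the 40 mm well is second from the left, centred near top pixel (421.7,239). I'll cross-check it in the scene view and compute the first move.

```bash
cat >> h.py <<'E'
def go(target,yaw=None,ref=None):
    s=arm.get_state(); R=cv2.Rodrigues(np.array(s['ee_rot'],float))[0]; p=np.array(s['ee_pos'])
    d=R.T@(np.array(target)-p)/.5
    y0=np.degrees(np.arctan2(R[1,0],R[0,0])); t=0
    if yaw is not None: t=-np.radians((yaw-y0+90)%180-90)/1.5
    print('clock',round(float(s['clock']),2),'tcp',p.round(4),'yaw',y0.round(1),'open',np.round(s['opening'],3),'F',np.round(s['ft_force'],1),'tilt z',R[:,2].round(3),'-> cmd',d.round(3),'turn',round(float(t),3))
E
python3 - <<'E'
from m import *
for n in('top','scene'):
    p,P=cloud(n)
    roi=(P[:,:,1]<-.06)&(P[:,:,1]>-.4)&(P[:,:,0]>.42)&(P[:,:,0]<.62)
    off=.003 if n=='top' else 0
    t=(roi&(abs(P[:,:,2]-.08-off*0.3)<.005)).astype(np.uint8)
    t=cv2.morphologyEx(t,cv2.MORPH_OPEN,np.ones((3,3)))
    c,h=cv2.findContours(t,cv2.RETR_CCOMP,cv2.CHAIN_APPROX_NONE)
    i=max(range(len(c)),key=lambda i:cv2.contourArea(c[i])); q=onplane(n,c[i][:,0],.08)[:,:2]
    print(n,'rect',cv2.minAreaRect((q*1000).astype(np.float32)))
    for j in range(len(c)):
        if h[0][j][3]==i and len(c[j])>12:
            q=onplane(n,c[j][:,0],.08)[:,:2]; f=circfit(q); print(' hole',f[0].round(4),f[1].round(4))
go([.38,-.10,.23],-58.5); go([.518,.311,.2],-58.5)
E
```

```text
top rect ((521.9189453125, -239.8733367919922), (93.59990692138672, 243.50717163085938), 11.38519287109375)
 hole [ 0.5026 -0.1451] 0.0142
 hole [ 0.5108 -0.1852] 0.0211
 hole [ 0.5221 -0.2396] 0.0293
 hole [ 0.5363 -0.3105] 0.0368
scene rect ((524.1614379882812, -239.73655700683594), (98.12631225585938, 242.86036682128906), 11.246782302856445)
 hole [ 0.5401 -0.3108] 0.0362
 hole [ 0.5258 -0.2408] 0.0282
 hole [ 0.5149 -0.1861] 0.0207
 hole [ 0.5065 -0.1458] 0.0141
clock 0.1 tcp [ 0.2487 -0.4898  0.2303] yaw -63.1 open 1.001 F [-0.3  0.2  0.2] tilt z [-0.001  0.002 -1.   ] -> cmd [-0.576 -0.587  0.002] turn -0.053
clock 0.1 tcp [ 0.2487 -0.4898  0.2303] yaw -63.1 open 1.001 F [-0.3  0.2  0.2] tilt z [-0.001  0.002 -1.   ] -> cmd [-1.184 -1.205  0.063] turn -0.053
```

Request:
{"op": "move_arm", "data": {"commands": [[-0.3,-0.576,-0.587,0,-0.053],[-0.3,-0.576,-0.587,0,-0.053],[-0.3,-0.576,-0.587,0,-0.053],[-0.3,-0.576,-0.587,0,-0.053],[-0.3,-0.576,-0.587,0,-0.053],[-0.3,-0.576,-0.587,0,-0.053],[-0.3,-0.576,-0.587,0,-0.053],[-0.3,-0.576,-0.587,0,-0.053]]}}

```text
clock: 1.1
ee_pos: [0.3805, -0.0967, 0.2308]
ee_rot: [-2.745, 1.524, 0.004]
ft_force: [-0.9, -0.8, -0.3]
opening: 0.651
```

```bash
python3 -c "
from h import *
go([.518,.311,.2],-58.5)"
```

```text
clock 1.1 tcp [ 0.3805 -0.0967  0.2308] yaw -58.1 open 0.651 F [-0.9 -0.8 -0.3] tilt z [-0.001  0.003 -1.   ] -> cmd [-0.547 -0.665  0.063] turn 0.005
```

Request:
{"op": "move_arm", "data": {"commands": [[-0.3,-0.547,-0.665,0.06,0],[-0.3,-0.547,-0.665,0.06,0],[-0.3,-0.547,-0.665,0.06,0],[-0.3,-0.547,-0.665,0.06,0],[-0.3,-0.547,-0.665,0.06,0],[-0.3,-0.547,-0.665,0.06,0],[-0.3,-0.547,-0.665,0.06,0],[-0.3,-0.547,-0.665,0.06,0],[-0.3,-0.547,-0.665,0.06,0],[-0.3,-0.547,-0.665,0.06,0]]}}

```text
clock: 2.35
ee_pos: [0.5191, 0.3085, 0.2017]
ee_rot: [-2.744, 1.53, 0.001]
ft_force: [0.6, 0.2, 0.9]
opening: 0.648
```

```bash
python3 -c "
from h import *
go([.518,.311,.045],-58.5)
for n in('scene','top'):
    p,d=snap(n); cv2.imwrite(f'pics/{n}1.png',p[:,:,::-1])
s,t=[cv2.imread(f'pics/{n}1.png') for n in('scene','top')]
cv2.imwrite('pics/c1.png',np.hstack([cv2.resize(s[60:260,290:490],(400,400)),cv2.resize(t[130:330,80:280],(400,400))]))"
```

```text
clock 2.35 tcp [0.5191 0.3085 0.2017] yaw -58.3 open 0.648 F [0.6 0.2 0.9] tilt z [-0.     0.001 -1.   ] -> cmd [-0.005 -0.001  0.313] turn 0.002
```

View pics/c1.png

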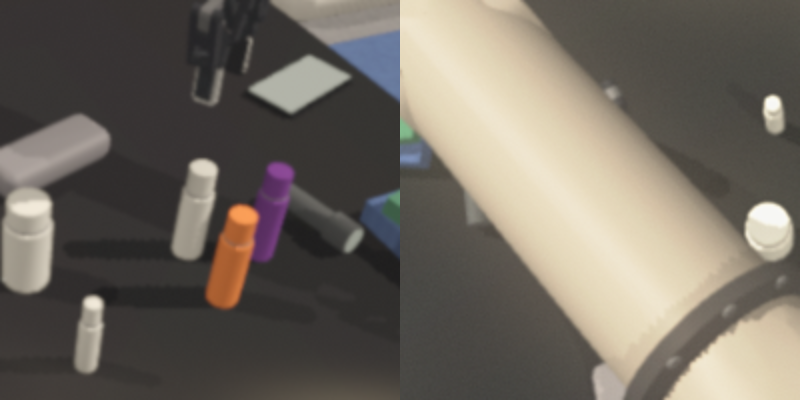

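The gripper is centred above the bottle: fingers at scene crop (205–245, 60–100), with the bottle straight below at (195,210) and the look-alikes untouched. Next I descend and watch the force.

Request:
{"op": "move_arm", "data": {"commands": [[-0.3,-0.005,-0.001,0.1,0],[-0.3,-0.005,-0.001,0.17,0],[-0.3,-0.005,-0.001,0.24,0],[-0.3,-0.005,-0.001,0.31,0],[-0.3,-0.005,-0.001,0.31,0],[-0.3,-0.005,-0.001,0.31,0]]}}

```text
clock: 3.2
ee_pos: [0.5191, 0.3119, 0.0489]
ee_rot: [-2.74, 1.529, -0.001]
ft_force: [0.1, -0.5, 0.6]
opening: 0.649
```

```bash
python3 -c "
from h import *
go([.518,.311,.045],-58.5)
p,d=snap('scene'); cv2.imwrite('pics/c2.png',cv2.resize(p[80:240,320:480,::-1],(560,560)))
print(proj('scene',[[.518,.311,.1]]),proj('scene',[[.518,.311,.045]]))"
```

```text
clock 3.2 tcp [0.5191 0.3119 0.0489] yaw -58.3 open 0.649 F [ 0.1 -0.5  0.6] tilt z [ 0.002  0.003 -1.   ] -> cmd [0.    0.003 0.008] turn 0.002
[[390.44074257 147.48554372]] [[386.02257659 168.58604154]]
```

View pics/c2.png

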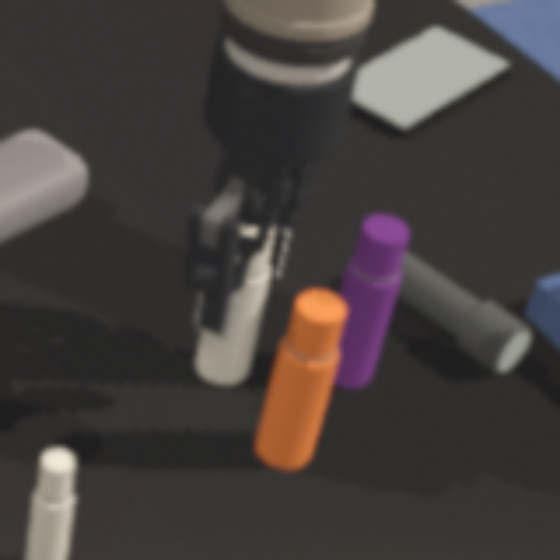

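The fingers straddle the bottle, crop (210–290, 190–330), clear of orange and purple. I go 4 mm lower, close and lift.

Request:
{"op": "move_arm", "data": {"commands": [[-0.3,0,0.002,0.008,0],[-0.3,0,0.002,0.008,0],[1,0,0.002,0.008,0],[1,0,0.002,0.008,0],[1,0,0.002,0.008,0],[1,0,0.002,0.008,0],[1,0,0.002,0.008,0],[1,0,0.002,0.008,0]]}}

```text
clock: 4.25
ee_pos: [0.5188, 0.3122, 0.0459]
ee_rot: [-2.739, 1.527, -0.002]
ft_force: [-0.4, -1.1, 5.9]
opening: 0.352
```

Request:
{"op": "move_arm", "data": {"commands": [[1,0,0,-0.05,0],[1,0,0,-0.15,0],[1,0,0,-0.25,0],[1,0,0,-0.35,0],[1,0,0,-0.35,0]]}}

```text
clock: 4.88
ee_pos: [0.5199, 0.3135, 0.2251]
ee_rot: [-2.732, 1.524, -0.008]
ft_force: [0.1, 0.4, -2.2]
opening: 0.357
```

```bash
python3 -c "
from h import *
go([.44,.06,.23]); go([.513,-.186,.23])"
```

```text
clock 4.88 tcp [0.5199 0.3135 0.2251] yaw -58.3 open 0.357 F [ 0.1  0.4 -2.2] tilt z [ 0.011  0.009 -1.   ] -> cmd [ 0.347  0.402 -0.016] turn 0.0
clock 4.88 tcp [0.5199 0.3135 0.2251] yaw -58.3 open 0.357 F [ 0.1  0.4 -2.2] tilt z [ 0.011  0.009 -1.   ] -> cmd [ 0.843  0.536 -0.019] turn 0.0
```

Request:
{"op": "move_arm", "data": {"commands": [[1,0.1,0.064,-0.01,0],[1,0.2,0.127,-0.01,0],[1,0.3,0.19,-0.015,0],[1,0.4,0.254,-0.015,0],[1,0.5,0.318,-0.018,0],[1,0.6,0.382,-0.018,0],[1,0.7,0.445,-0.018,0],[1,0.78,0.496,-0.018,0],[1,0.843,0.536,-0.018,0],[1,0.843,0.536,-0.018,0],[1,0.843,0.536,-0.018,0],[1,0.843,0.536,-0.018,0]]}}

```text
clock: 6.38
ee_pos: [0.5133, -0.184, 0.2289]
ee_rot: [-2.734, 1.519, -0.006]
ft_force: [-1.0, 0.2, -1.0]
opening: 0.36
```

```bash
python3 -c "
from h import *
go([.513,-.186,.15])"
```

```text
clock 6.38 tcp [ 0.5133 -0.184   0.2289] yaw -58.1 open 0.36 F [-1.   0.2 -1. ] tilt z [ 0.01  0.01 -1.  ] -> cmd [0.004 0.005 0.158] turn 0.0
```

Request:
{"op": "move_arm", "data": {"commands": [[1,0.004,0.005,0.08,0],[1,0.004,0.005,0.17,0],[1,0.004,0.005,0.17,0],[1,0.004,0.005,0.17,0]]}}

```text
clock: 6.88
ee_pos: [0.5144, -0.1855, 0.1455]
ee_rot: [-2.734, 1.517, -0.01]
ft_force: [0.6, 0.4, -1.5]
opening: 0.362
```

```bash
python3 - <<'E'
from m import *
go([.513,-.186,.12])
p,d=snap('scene'); snap('top'); a=p[130:320,20:210,::-1]; b=np.load('last_top.npz')['p'][150:340,350:540,::-1]
cv2.imwrite('pics/c3.png',cv2.resize(np.hstack([a,b]),None,fx=2.1,fy=2.1,interpolation=cv2.INTER_CUBIC)[:600,:800])
p,P=cloud('scene'); Q=P[(P[:,:,2]>.086)&(P[:,:,2]<.122)&(abs(P[:,:,0]-.513)<.04)&(abs(P[:,:,1]+.186)<.035)]
for lo in np.arange(.086,.122,.006):
    q=Q[(Q[:,2]>=lo)&(Q[:,2]<lo+.006)]
    if len(q)>5: print(lo.round(3),len(q),circfit(q[:,:2]),q.min(0).round(4),q.max(0).round(4))
E
```

```text
clock 6.88 tcp [ 0.5144 -0.1855  0.1455] yaw -58.0 open 0.362 F [ 0.6  0.4 -1.5] tilt z [ 0.013  0.01  -1.   ] -> cmd [-0.001  0.004  0.051] turn 0.0
0.098 35 (array([ 0.51423294, -0.18527843]), np.float64(0.015424675899458224)) [ 0.5138 -0.1995  0.0995] [ 0.5314 -0.1692  0.104 ]
0.104 51 (array([ 0.51418814, -0.18538511]), np.float64(0.015459751131025054)) [ 0.5126 -0.2005  0.1044] [ 0.5309 -0.1693  0.11  ]
0.11 49 (array([ 0.51443857, -0.18551818]), np.float64(0.015266937280166372)) [ 0.5133 -0.2012  0.11  ] [ 0.531  -0.1698  0.1159]
0.116 54 (array([ 0.51469125, -0.18543327]), np.float64(0.014985612182804616)) [ 0.5162 -0.2007  0.1161] [ 0.531  -0.1702  0.1218]
```

View pics/c3.png

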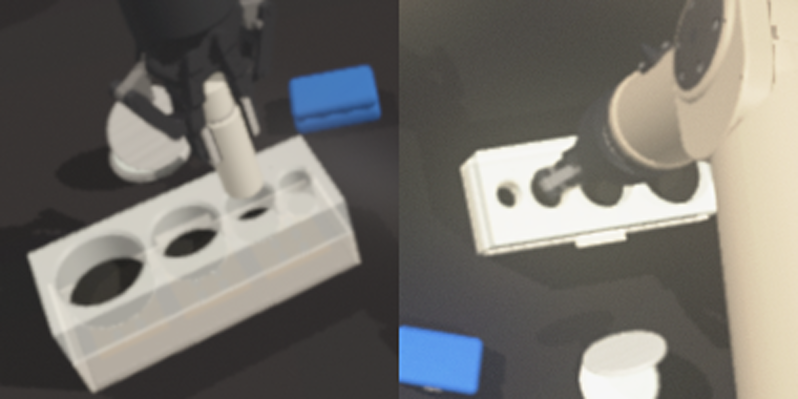

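In the scene camera the foot is centred at (.5142,-.1853) and the 40 mm well at (.5149,-.1861). They agree to 1 mm, and the bottle sits just above the second-smallest well at crop (245,195). Next I lower it.

Request:
{"op": "move_arm", "data": {"commands": [[1,0.001,0.001,0.03,0],[1,0.001,0.001,0.05,0],[1,0.001,0.001,0.07,0],[1,0.001,0.001,0.085,0],[1,0.001,0.001,0.085,0],[1,0.001,0.001,0.085,0]]}}

```text
clock: 7.72
ee_pos: [0.5156, -0.1864, 0.104]
ee_rot: [-2.733, 1.518, -0.014]
ft_force: [-0.3, -0.5, -0.8]
opening: 0.355
```

```bash
python3 -c "
from h import *
go([.513,-.186,.098])"
```

```text
clock 7.72 tcp [ 0.5156 -0.1864  0.104 ] yaw -58.1 open 0.355 F [-0.3 -0.5 -0.8] tilt z [ 0.015  0.009 -1.   ] -> cmd [-0.003  0.004  0.012] turn 0.0
```

No contact, and the foot is about 22 mm into the well. I lower a little more, then open.

Request:
{"op": "move_arm", "data": {"commands": [[1,-0.001,0.001,0.015,0],[1,-0.001,0.001,0.018,0],[1,-0.001,0.001,0.018,0],[-0.3,-0.001,0.001,0.018,0],[-0.3,-0.001,0.001,0.018,0],[-0.3,-0.001,0.001,0.018,0],[-0.3,-0.001,0.001,0.018,0],[-0.3,-0.001,0.001,0.018,0]]}}

```text
clock: 8.72
ee_pos: [0.5151, -0.1862, 0.095]
ee_rot: [-2.733, 1.518, -0.014]
ft_force: [-0.3, -0.9, -0.2]
opening: 0.651
```

Request:
{"op": "move_arm", "data": {"commands": [[-0.3,0,0,-0.05,0],[-0.3,0,0,-0.13,0],[-0.3,0,0,-0.22,0],[-0.3,0,0,-0.3,0],[-0.3,-0.1,0.1,-0.3,0],[-0.3,-0.2,0.2,-0.3,0],[-0.3,-0.25,0.25,-0.3,0],[-0.3,-0.25,0.25,-0.3,0],[-0.3,-0.25,0.25,-0.3,0]]}}

```text
clock: 9.85
ee_pos: [0.3415, -0.1478, 0.2433]
ee_rot: [-2.734, 1.518, -0.018]
ft_force: [-0.9, 0.6, 0.6]
opening: 0.65
```

```bash
python3 - <<'E'
from m import *
go([.513,-.186,.098])
s,_=snap('scene'); t,_=snap('top'); cv2.imwrite('pics/c4.png',np.hstack([s,t])[:,:,::-1][::1,::1] if 0 else cv2.resize(np.hstack([s,t]),(800,300),interpolation=cv2.INTER_AREA)[:,:,::-1])
cv2.imwrite('pics/c4.png',np.hstack([cv2.resize(s[60:360,20:460],(440,300)),t[150:300,350:530].repeat(2,0).repeat(2,1)])[:,:,::-1])
p,P=cloud('scene')
for nm,c in dict(med=(.5149,-.1861),wide=(.4881,.1348),slim=(.6177,.1378),old=(.518,.31),orange=(.5937,.3063),purple=(.5506,.3806)).items():
    Q=P[(P[:,:,2]>.03)&(P[:,:,2]<.2)&(np.hypot(P[:,:,0]-c[0],P[:,:,1]-c[1])<(.022 if nm=='med' else .03))]
    if nm=='med':Q=Q[Q[:,2]>.09]
    if len(Q)<10: print(nm,len(Q)); continue
    zt=np.percentile(Q[:,2],98);T=Q[Q[:,2]>zt-.006]; b=Q[Q[:,2]<.12]
    print(nm,'ztop',zt.round(4),((T.max(0)+T.min(0))/2).round(4)[:2],circfit(b[:,:2]) if nm=='med' else '')
E
```

```text
clock 9.85 tcp [ 0.3415 -0.1478  0.2433] yaw -58.1 open 0.65 F [-0.9  0.6  0.6] tilt z [ 0.017  0.007 -1.   ] -> cmd [ 0.245 -0.245  0.296] turn 0.0
med ztop 0.1579 [ 0.5159 -0.1867] (array([ 0.51504314, -0.18589338]), np.float64(0.015476275371644593))
wide ztop 0.1011 [0.4885 0.1351] 
slim ztop 0.086 [0.6178 0.1377] 
old 0
orange ztop 0.1103 [0.5926 0.3062] 
purple ztop 0.1101 [0.5501 0.3799]
```

View pics/c4.png

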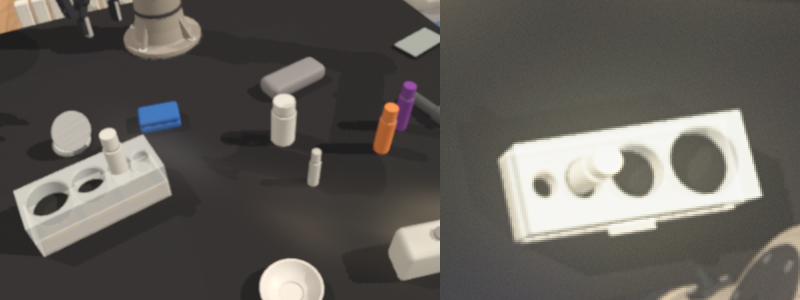

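The bottle stands upright in the 40 mm well. Its top is at 0.158, which is the 0.048 floor plus 0.110. The bystanders have not moved and the gripper is clear.

```bash
python3 -c "
from plant import arm
print(arm.hand_in())"
```

```text
the job is handed in; nothing more can be done
None
```

The medium bottle now stands cap up on the floor of the 40 mm well, released, and I handed the job in at about 10 s on the robot's clock.

- **Bottle:** its cap top measures z = 0.158 m, which matches the well floor at 0.048 m plus the 0.110 m bottle. Its axis is within about 1 mm of the well centre, and the cap and body axes agree to about 1 mm, so it is upright.
- **Other bottles:** the slim and wide bottles measure within 0.5 mm of where they started. The orange and purple look-alikes measure within about 1 mm.
- **Robot:** the arm is clear of everything, and the wrist force stayed within about 6 N in the readings I took.
- **Disagreement:** the two cameras differed by 2–4 mm in absolute position. I lined the bottle up with the well using the scene camera alone, so this did not affect the fit.

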